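# Throw the lock fixture's over-centre clamp with an extension bar

## Robot

A 6-joint arm with a two-finger parallel gripper is mounted at the origin on the work surface. World frame = base frame: x ahead of the robot, y to its left, z up, the work surface at z = 0. Lengths are in m, angles in rad, forces in N, time in s.
With the tool pointing down it reaches from about 0.3 to 0.85 m from the base axis. Payload 5.4 kg.
Tool frame: the origin (TCP) lies midway between the tips of the shut fingers; the grasp point (between the pads) lies 19 mm behind it; z points along the fingers, x is the direction in which the jaws open and shut, and the axes are right-handed (so a half turn about z gives the same grasp; the last joint's range is limited). The gripper opens to 85 mm and grips with 20 to 120 N. Pads are 22 mm wide; open, the fingers measure 114 mm over their backs; the gripper's body (76 mm by 85 mm) begins 54 mm behind the grasp point. The pads swing forward as they close: fully open they stand 13 mm farther back than shut.
Start: joints at [-0.21, 0.158, 1.597, -0, 1.386, -0.21], TCP at [0.575, -0, 0.231] pointing down, gripper open.
Joint ranges: [-2.91, 2.91], [-0.94, 2.29], [0.18, 2.7], [-1.29, 4.43], [0.17, 2.64], [-3, 3]. Speed limits (rad/s): [2.57, 2.57, 3.14, 3.14, 3.14, 3.14].

## Interface

Orientations are given as a unit quaternion [x, y, z, w].
In Python, from bench import sensors, eyes, env, models gives the robot as it stands.
- The arm moves only by the shell command python3 -m creep 'ROWS'. ROWS is JSON, a list of rows, each a list of 7 numbers: the shift along the tool's x, y, z in cm, then the turn, a rotation vector about the tool's x, y, z in degrees, then the finger opening in cm, from 0 to 8.54. A call has exactly 5 rows; each row is the pose to reach, as a shift and turn from the pose commanded when the call began, along the tool's axes at that moment; what a row does not reach only later rows make up. A row lasts 1/12 s, in which the tool goes at most 41.7 mm and 7.16 degrees, less where a joint would pass 70% of its speed; a pose out of reach is approached as far as the arm can. A call with a gripper value outside its range is refused whole. The fingers move at their own pace and stop on an object; the grip force is fixed at half the most. Time passes only in rows, so rows that repeat a pose let the fingers close, or fill a call up. It gives the time, the measured TCP pose, the force and the opening at its end, in the units of the state.
- sensors.get_state(): the state, without advancing time (a new reading comes with each control period).
- eyes.read_camera(name): name is "scene" or "side" or "wrist"; returns (picture, depth): 400x640x3 uint8, red, green, blue; 400x640 float32, m along the optical axis (not along the pixel's ray), 0 where there is no reading.
- eyes.camera_model(name): a dict with "fx", "fy", "cx", "cy" (pixels), "rvec" (rotation vector, rad) and "tvec" (3), from world to camera coordinates, as OpenCV has them; the wrist camera has in their place "mount" (4x4, takes a point from camera to tool coordinates, whose origin is the TCP and whose axes are the tool frame's). Camera axes: x right, y down, z forward; pixel columns grow to the right and rows downward; lengths in m; the calibration is good to about 2 mm. A picture is of the moment at which its call begins: read the wrist's pose just before it. camera_model takes no time and is no camera call.
- env.close_job(): hands the job in, once; it reports no verdict.
Trained networks look in the newest picture that a camera, given by its name, has taken for a name from the list of things; names that differ only in an ending like _2 or _b are one class to them, and where a whole thing is asked for, a point or a joint stands for the part that bears it (a point fixed in the world has none). Each returns a list of dicts, best first, with "confidence" (0 to 1); they miss things now and then, are a little off and sometimes report something else, mostly with a low value. They report only what shows in the picture. A call takes as long as a camera call. They do not tell look-alikes from the thing itself.
- models.look_for(target, camera): "point" ([x, y, z] in m, in the coordinates of the camera as it stood for that picture, good to about 4 mm: the middle of the surface that is visible of it).
- models.pinpoint(target, camera): "point" ([x, y, z] in m, in the coordinates of the camera as it stood for that picture, good to about 4 mm: a listed point, or the origin of a listed thing).
The state is a dict: "time": time; "joint_positions": joint angles; "joint_vel": joint speeds; "joint_torque": joint torques, N m; "tcp_pos": TCP position; "ee_rot": TCP orientation; "contact_force": force on the tool from outside, world axes, zero at the start; "wrist_torque": the same for the moment, N m; "gripper_width": finger opening in m.
Only numpy, scipy, OpenCV 4.12 (cv2) and the standard library are available. Lean on these libraries where they do the work, as an engineer would, in place of code of your own. Each camera call takes 0.05 s, during which the arm holds its last target.

## Task

Clamp the brass lock in the drilling fixture: take the slim square bar from the wooden rest, lay its one half down into the open channel of the fixture's clamp handle as an extension, and, holding the bar by the part that sticks out beyond the handle's end, swing the handle over past its dead point to its closed stop. Let go and leave the bar lying in the channel.

Things in the scene. Friction and masses are not known exactly. Their poses are not given: they have to be found in the camera images.
- bar_center (a point): Centre of the loose square steel bar, 200 x 14 x 14 mm, 0.14 kg, ends alike; x along it, z up. It lies across two wooden strips, 25 mm high, 14 wide, 172 apart, that run under its ends. To lay it in the channel grip it about 55 mm from its centre. A flat bar (200 x 32 x 10 mm, too wide for the channel) lies parallel, 90 mm to one side.
- pivot (a point): Point on the handle's vertical pivot axis, 57 mm above the bench (as high as the centre of the bar lying in the channel). x points to the brass lock, away from the robot, y left, z up. The fixture is fixed: a plate 240 x 130 x 12 mm, reaching 45 mm from the pivot towards the robot; near the handle nothing on it is higher than 44 mm.
- handle_slot (a point): Where the bar's centre belongs in the handle's open-topped channel: 90 mm from the pivot, 7 mm above the floor. x outward along it, y across, z up; turns with the handle. Channel: 22 mm wide, flared lips, open ends, from 30 to 115 mm out, floor 50 and lips 66 mm above the bench. The bar's inner end passes over the pivot; 75 mm stick out to hold. If centred past 115 mm it tips out.
- lever (a joint): Handle angle about the vertical pivot, growing counter-clockwise from above. 0 = open (handle points to the robot and its left, 0.6 rad off the fixture's -x; so at the start), dead point 0.85, closed stop 1.2 rad. A spring resists by up to about 1 Nm, most near 0.35 rad, and throws it back if let go between; past the dead point it is drawn to the stop and held.
Mind the look-alikes: they are no part of the job. What is meant by the part that bears bar_center is not blue, purple or red, and is the larger of those in its own colour.

How it is judged:
By the outcome, as a careful person would: the job done as asked, in the order asked, and still so for the second after the job is handed in, with the robot touching nothing.
It also fails if it takes over 48 s, if anything falls off the work surface, if the arm or the gripper's body presses on something with over 40 N, if the wrist force passes 120 N, or if a joint passes its speed limit or range.

## Working session

There is one attempt and no reset: what is moved stays moved. The work goes in short steps, Python scripts to look and compute and a shell command to move; the robot and the scene stay as the last step left them, time stands still between calls to the robot, and variables do not carry over. Pictures are saved under pics/ and viewed, and the job is handed in when it is done.

```bash
ls; mkdir -p pics
cat > h.py <<'E'
import numpy as np, cv2
from scipy.spatial.transform import Rotation as R
from bench import sensors, eyes, env, models
def T_wc(cam, st=None):
    """camera->world 4x4"""
    m=eyes.camera_model(cam); T=np.eye(4)
    if cam=='wrist':
        st=st or sensors.get_state()
        T[:3,:3]=R.from_quat(st['ee_rot']).as_matrix(); T[:3,3]=st['tcp_pos']
        return T@np.array(m['mount'])
    Rm=R.from_rotvec(m['rvec']).as_matrix()
    T[:3,:3]=Rm.T; T[:3,3]=-Rm.T@np.array(m['tvec']); return T
def w(T,p): return T[:3,:3]@np.array(p)+T[:3,3]
def pix2w(cam,T,u,v,d):
    m=eyes.camera_model(cam); return w(T,[(u-m['cx'])/m['fx']*d,(v-m['cy'])/m['fy']*d,d])
def w2pix(cam,T,p):
    m=eyes.camera_model(cam); c=T[:3,:3].T@(np.array(p)-T[:3,3]); return m['fx']*c[0]/c[2]+m['cx'],m['fy']*c[1]/c[2]+m['cy']
def cloud(cam,T,d):
    m=eyes.camera_model(cam); v,u=np.mgrid[:400,:640]
    c=np.stack([(u-m['cx'])/m['fx']*d,(v-m['cy'])/m['fy']*d,d],-1); return c@T[:3,:3].T+T[:3,3]
E
python3 - <<'E'
from h import *
for c in ['scene','side','wrist']:
    st=sensors.get_state(); T=T_wc(c,st)
    p,d=eyes.read_camera(c); cv2.imwrite(f'pics/a_{c}.png',p[:,:,::-1]); np.savez(f'pics/a_{c}.npz',p=p,d=d,T=T)
    for n in ['bar_center','pivot','handle_slot']:
        for r in models.pinpoint(n,c)[:4]:
            print(c,n,round(r['confidence'],2),w(T,r['point']).round(4),np.round(w2pix(c,T,w(T,r['point']))))
print(sensors.get_state())
E
```

```text
pics
scene bar_center 0.79 [ 0.3177 -0.1607  0.0073] [204. 183.]
scene bar_center 0.58 [0.4965 0.2612 0.0315] [337. 213.]
scene bar_center 0.57 [0.2632 0.3617 0.0105] [358. 159.]
scene bar_center 0.56 [0.6049 0.6135 0.0028] [455. 239.]
scene pivot 0.85 [ 0.6349 -0.1246  0.058 ] [207. 259.]
scene handle_slot 0.79 [ 0.5566 -0.091   0.0546] [220. 235.]
side bar_center 0.79 [0.2685 0.358  0.0078] [237. 190.]
side bar_center 0.7 [0.4969 0.2564 0.0332] [325. 199.]
side bar_center 0.57 [0.4997 0.0645 0.0063] [336. 258.]
side bar_center 0.55 [ 0.316  -0.1604  0.0047] [246. 355.]
side pivot 0.89 [ 0.6341 -0.1202  0.0576] [427. 302.]
side handle_slot 0.84 [ 0.5507 -0.0864  0.0563] [377. 292.]
wrist bar_center 0.87 [ 0.321  -0.1581  0.0097] [121. 284.]
wrist bar_center 0.8 [0.4956 0.0662 0.0093] [246. 100.]
wrist pivot 0.8 [ 0.6335 -0.1257  0.0616] [375. 285.]
wrist handle_slot 0.94 [ 0.5532 -0.0851  0.0593] [300. 251.]
{'time': 0.6, 'joint_positions': array([-2.10090720e-01,  1.58360751e-01,  1.59695503e+00,  7.82793429e-06,
        1.38617481e+00, -2.10096722e-01]), 'joint_vel': array([ 1.28329450e-03, -3.09759093e-04,  5.32543843e-04,  2.20797305e-03,
       -7.43836765e-05, -8.75421301e-04]), 'joint_torque': array([ 9.04675835e-05, -3.95801890e+01, -3.31542027e+01, -2.20862753e-04,
        8.88825089e-04, -1.61502334e-05]), 'tcp_pos': array([ 5.75013900e-01, -1.63687183e-05,  2.31343771e-01]), 'ee_rot': array([9.99999999e-01, 2.28279423e-06, 5.07130720e-05, 6.88008489e-06]), 'contact_force': array([-0.10697649, -0.45661033,  0.04216576]), 'wrist_torque': array([-0.04083872, -0.04135508,  0.00252516]), 'gripper_width': 0.08554762915444661}
```

View pics/a_scene.png

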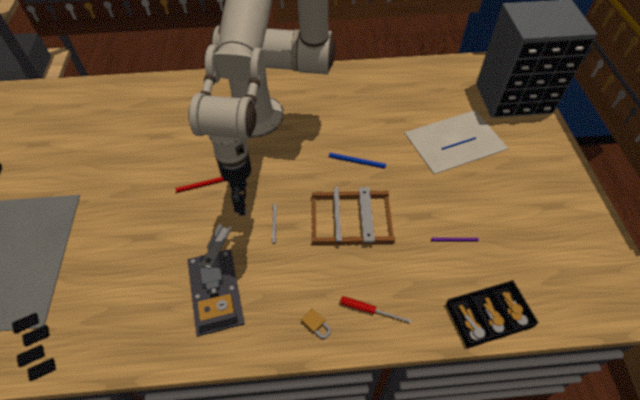

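View pics/a_side.png

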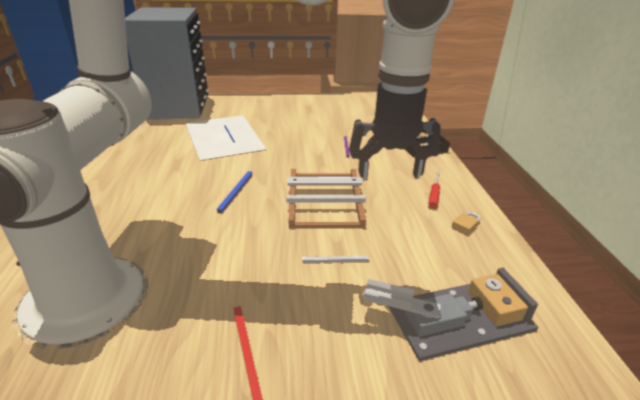

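View pics/a_wrist.png

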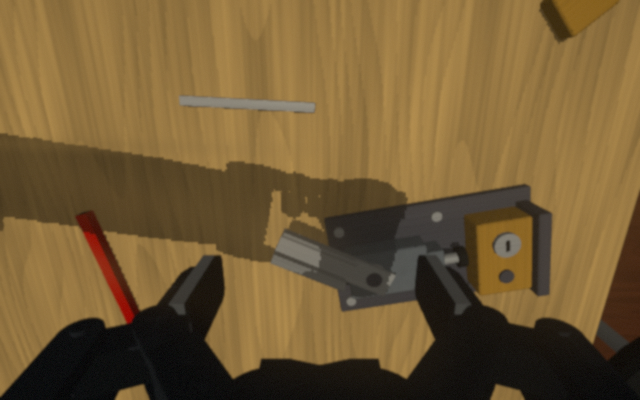

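Run:
```python
from h import *
a=np.load('pics/a_scene.npz');b=np.load('pics/a_side.npz')
c1=cv2.resize(a['p'][175:260,250:410],None,fx=4.5,fy=4.5,interpolation=cv2.INTER_CUBIC)
c2=cv2.resize(b['p'][160:275,270:400],None,fx=4,fy=4,interpolation=cv2.INTER_CUBIC)
cv2.imwrite('pics/b1.png',c1[:,:,::-1]);cv2.imwrite('pics/b2.png',c2[:,:,::-1])
for n,z in(('scene',a),('side',b)):
    C=cloud(n,z['T'],z['d'])
    print(n,'depth valid',(z['d']>0).mean())
    for nm,(x0,x1,y0,y1,h0,h1) in dict(rest=(.36,.64,.14,.38,.029,.06),low=(.38,.60,.02,.10,.004,.03)).items():
        m=(z['d']>0)&(C[...,0]>x0)&(C[...,0]<x1)&(C[...,1]>y0)&(C[...,1]<y1)&(C[...,2]>h0)&(C[...,2]<h1)
        n_,lab,s,_=cv2.connectedComponentsWithStats(m.astype(np.uint8),connectivity=8)
        for i in range(1,n_):
            if s[i,4]<25: continue
            P=C[lab==i]; r=cv2.minAreaRect((P[:,:2]*1000).astype(np.float32))
            print(nm,s[i],P.mean(0).round(4),'z95',np.percentile(P[:,2],[50,90]).round(4),np.round(r[0],1),np.round(r[1],1),r[2])
```

```text
scene depth valid 0.9958359375
rest [334 187   7  56 257] [0.5041 0.2601 0.0386] z95 [0.0387 0.0419] [499.7 260.6] [ 14.6 200.5] 85.84062194824219
rest [358 187  16  55 573] [0.5092 0.3497 0.035 ] z95 [0.0351 0.0382] [503.5 350.1] [ 34. 206.] 86.73808288574219
low [270 202   9  43 148] [0.4963 0.0637 0.0095] z95 [0.0099 0.0132] [493.7  62.6] [ 21.9 156.4] 83.58282470703125
side depth valid 0.99566796875
rest [287 177  75   9 594] [0.5018 0.3465 0.0344] z95 [0.0348 0.0363] [502.8 348.8] [ 37.9 199. ] 86.11941528320312
rest [286 196  80   7 461] [0.4958 0.2563 0.0362] z95 [0.0373 0.0399] [497.1 258.3] [ 17.3 198.1] 86.36369323730469
low [302 256  67   7 338] [0.4958 0.0614 0.0089] z95 [0.0093 0.0111] [496.5  63. ] [ 13.9 143.2] 87.21759033203125
```

Run:
```python
import cv2,numpy as np
a=cv2.imread('pics/b1.png');b=cv2.imread('pics/b2.png');print(a.shape,b.shape)
```

```text
(382, 720, 3) (460, 520, 3)
```

View pics/b1.png

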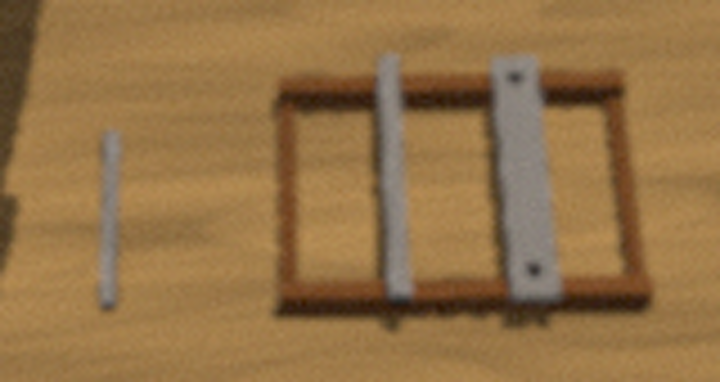

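View pics/b2.png

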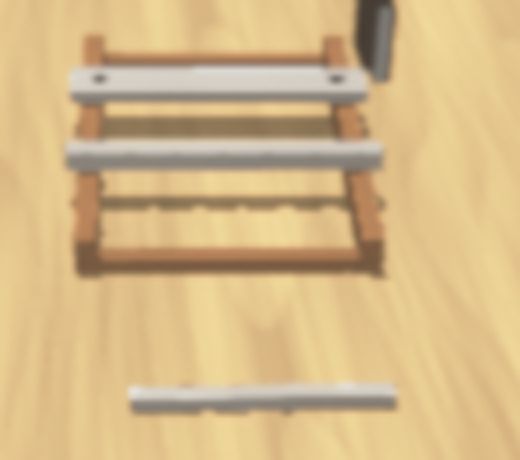

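Candidates, with scene pixels:
- Grey slim bar on the rest (338,213): 200 x 14 mm, top at about 39 mm.
- Grey small bar on the bench (275,223): about 145 x 10 mm.
- Blue (357,160), red (203,184) and purple (455,240) bars.
- Grey flat bar (367,215): 32 mm wide with holes.

The one meant is the bar on the rest at (338,213). It is grey, slim, the larger of the two grey ones, and lies across the wooden strips. The enlarged crops confirm this.

I'm moving above its near half, with the tool turned by -90° in world yaw, so that the last joint has room for the swing.

```bash
python3 -m creep '[[-1.3,-2.6,0,0,0,6,8.5],[-3.3,-6.5,0,0,0,13,8.5],[-5.3,-10.4,0,0,0,20,8.5],[-7.3,-14.4,0,0,0,27,8.5],[-8.6,-17,0,0,0,33,8.5]]'
python3 - <<'E'
from h import *
s=sensors.get_state();print(R.from_quat(s['ee_rot']).inv().apply(np.array([.443,.26,.231])-s['tcp_pos'])*100,R.from_quat(s['ee_rot']).as_matrix()[:2,0],s['joint_positions'].round(2))
print(np.round(eyes.camera_model('wrist')['mount'],3))
E
```

```text
time: 1.02
tcp_pos: [0.4888, 0.1698, 0.2315]
ee_rot: [0.959, -0.285, 0.0, -0.0]
contact_force: [-0.3, 0.9, -0.1]
gripper_width: 0.0851
[-8.76683952 -5.05158533  0.0458407 ] [ 0.83764679 -0.54621217] [0.1  0.01 1.76 0.   1.38 0.68]
[[ 1.     0.    -0.001 -0.001]
 [ 0.     0.953  0.304 -0.077]
 [ 0.001 -0.304  0.953 -0.143]
 [ 0.     0.     0.     1.   ]]
```

```bash
python3 -m creep '[[-2,-1,0,0,0,7,8.5],[-4,-2.5,0,0,0,14,8.5],[-6.5,-4,0,0,0,21,8.5],[-8,-4.8,0,0,0,27,8.5],[-8.8,-5.1,0,0,0,33,8.5]]'; python3 -m creep '[[0,0,0,0,0,6,7],[0,0,0,0,0,13,6],[0,0,0,0,0,20,6],[0,0,0,0,0,24,6],[0,0,0,0,0,24,6]]'
cat > bar.py <<'E'
from h import *
import sys
tag=sys.argv[1]
st=sensors.get_state(); T=T_wc('wrist',st)
p,d=eyes.read_camera('wrist'); cv2.imwrite(f'pics/{tag}.png',p[:,:,::-1]); np.savez(f'pics/{tag}.npz',p=p,d=d,T=T)
C=cloud('wrist',T,d)
m=(d>0)&(C[...,0]>.36)&(C[...,0]<.64)&(C[...,1]>.22)&(C[...,1]<.30)&(C[...,2]>.031)&(C[...,2]<.06)
n_,lab,s,_=cv2.connectedComponentsWithStats(m.astype(np.uint8))
for i in range(1,n_):
    if s[i,4]<200: continue
    P=C[lab==i]; r=cv2.minAreaRect((P[:,:2]*1000).astype(np.float32))
    l=cv2.fitLine(P[:,:2].astype(np.float32),cv2.DIST_L2,0,.01,.01).ravel()
    print(s[i],P.mean(0).round(4),np.percentile(P[:,2],[10,50,90]).round(4),np.round(r[0],1),np.round(r[1],1),r[2],'dir',np.degrees(np.arctan2(l[1],l[0])))
for r in models.pinpoint('bar_center','wrist')[:3]: print(round(r['confidence'],2),w(T,r['point']).round(4))
print(st['tcp_pos'].round(4),R.from_quat(st['ee_rot']).as_matrix()[:2,0].round(4),st['joint_positions'].round(2))
E
python3 bar.py c1
```

```text
time: 1.43
tcp_pos: [0.4421, 0.261, 0.2314]
ee_rot: [0.839, -0.544, -0.0, -0.0]
contact_force: [0.8, 0.5, -0.1]
gripper_width: 0.0856
time: 1.85
tcp_pos: [0.4433, 0.2591, 0.2314]
ee_rot: [0.708, -0.706, 0.0, -0.0]
contact_force: [-0.4, 0.8, -0.2]
gripper_width: 0.06
[ 305    0   29  209 2975] [0.506  0.2597 0.0397] [0.0387 0.0397 0.0406] [497.2 260.3] [ 14.  200.1] 86.04999542236328 dir -3.9462616
0.95 [0.4962 0.0662 0.0061]
0.72 [0.2652 0.3531 0.0069]
[0.4433 0.2591 0.2314] [ 0.0031 -1.    ] [ 0.29 -0.    1.77  0.    1.38  1.86]
```

View pics/c1.png

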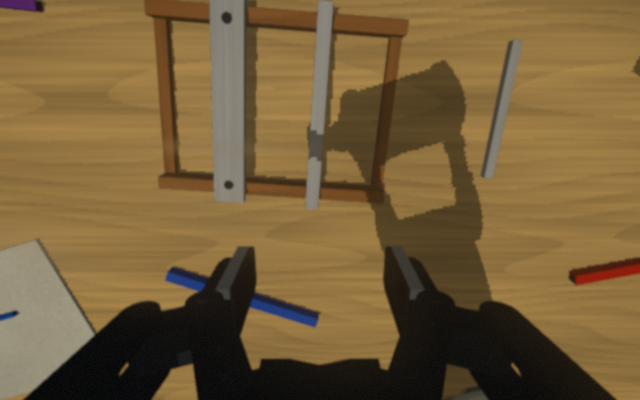

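The wrist view shows the bar from (326,0) to (312,208), with its centre at about (0.497, 0.260), its top at 39.7 mm, and its axis -4° from x. The flat bar is at (229,100) and the small bar at (501,110). The scene and side views agree with this. I'm going down to grip the near half.

```bash
python3 -m creep '[[-0.1,0,2,0,0,2,6],[-0.3,0.1,5.5,0,0,4,6],[-0.5,0.1,9,0,0,4,6],[-0.5,0.1,12.5,0,0,4,6],[-0.5,0.1,14.5,0,0,4,6]]'
python3 - <<'E'
from h import *
s=sensors.get_state();print(R.from_quat(s['ee_rot']).inv().apply(np.array([.4423,.2641,.0140])-s['tcp_pos'])*100,R.from_quat(s['ee_rot']).as_euler('ZYX',degrees=True))
E
```

```text
time: 2.37
tcp_pos: [0.4399, 0.2633, 0.0825]
ee_rot: [-0.684, 0.729, 0.001, -0.002]
contact_force: [-1.1, -0.1, -0.0]
gripper_width: 0.06
[-0.10539459 -0.26376653  6.84408508] [-9.36165533e+01 -1.03982784e-01  1.79723870e+02]
```

```bash
python3 -m creep '[[0,0,2,0,0,0,6],[0,0,4,0,0,0,6],[0,0,6,0,0,0,6],[0,0,7,0,0,0,6],[0,0,7.2,0,0,0,6]]'
python3 - <<'E'
from h import *
s=sensors.get_state();print(R.from_quat(s['ee_rot']).inv().apply(np.array([.4423,.2641,.0140])-s['tcp_pos'])*100,R.from_quat(s['ee_rot']).as_euler('ZYX',degrees=True))
p,d=eyes.read_camera('wrist');cv2.imwrite('pics/d1.png',p[:,:,::-1])
s=sensors.get_state();print(R.from_quat(s['ee_rot']).inv().apply(np.array([.4423,.2641,.0140])-s['tcp_pos'])*100)
E
```

```text
time: 2.78
tcp_pos: [0.4406, 0.2634, 0.0123]
ee_rot: [-0.684, 0.729, 0.001, -0.002]
contact_force: [0.2, 0.6, -0.1]
gripper_width: 0.0598
[-0.07646273 -0.16288038 -0.17453352] [-9.36733562e+01 -8.58999506e-02  1.79772618e+02]
[-0.04537998 -0.08103604 -0.07292794]
```

View pics/d1.png

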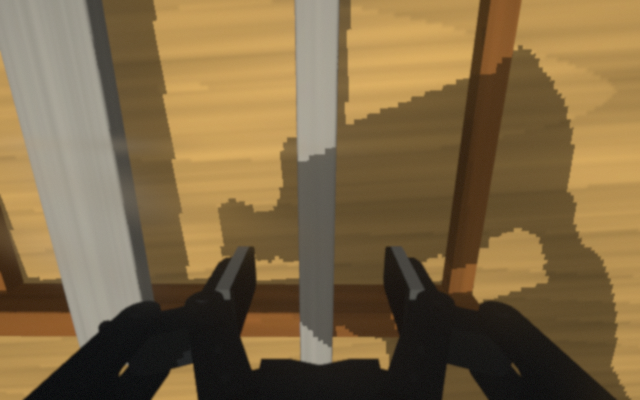

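The bar (column 318) sits centred between the pads (245 and 395), and the fingers clear the strips. I'm closing now.

```bash
python3 -m creep '[[0,0,0,0,0,0,4],[0,0,0,0,0,0,2],[0,0,0,0,0,0,1],[0,0,0,0,0,0,0.5],[0,0,0,0,0,0,0.5]]'; python3 -m creep '[[0,0,0,0,0,0,0.5],[0,0,0,0,0,0,0.5],[0,0,0,0,0,0,0.5],[0,0,0,0,0,0,0.5],[0,0,-0.5,0,0,0,0.5]]'
```

```text
time: 3.25
tcp_pos: [0.4434, 0.2644, 0.0156]
ee_rot: [-0.684, 0.73, -0.001, 0.001]
contact_force: [-1.1, 0.3, 6.0]
gripper_width: 0.0127
time: 3.67
tcp_pos: [0.4419, 0.2639, 0.0192]
ee_rot: [-0.684, 0.73, 0.0, -0.0]
contact_force: [1.2, -0.4, -1.8]
gripper_width: 0.013
```

Gripped, at an opening of 13 mm. I'm lifting, and measuring the handle from the stored views.

```bash
python3 -m creep '[[0,0,-1.5,0,0,0,0.5],[0,0,-4,0,0,0,0.5],[0,0,-7,0,0,0,0.5],[0,0,-10,0,0,0,0.5],[0,0,-12,0,0,0,0.5]]'
python3 - <<'E'
from h import *
for n in ['wrist','scene','side']:
    z=np.load(f'pics/a_{n}.npz'); C=cloud(n,z['T'],z['d'])
    for h0,h1 in((.046,.056),(.058,.075)):
        m=(z['d']>0)&(C[...,0]>.48)&(C[...,0]<.66)&(C[...,1]>-.18)&(C[...,1]<-.02)&(C[...,2]>h0)&(C[...,2]<h1)
        P=C[m]; 
        if len(P)<10: print(n,h0,len(P)); continue
        r=cv2.minAreaRect((P[:,:2]*1000).astype(np.float32));l=cv2.fitLine(P[:,:2].astype(np.float32),cv2.DIST_HUBER,0,.01,.01).ravel()
        print(n,h0,len(P),P.mean(0).round(4),np.round(r[0],1),np.round(r[1],1),r[2],'dir',np.degrees(np.arctan2(l[1],l[0])),l[2:])
z=np.load('pics/a_wrist.npz');c=cv2.resize(z['p'][170:320,240:560],None,fx=2.5,fy=2.5,interpolation=cv2.INTER_CUBIC);cv2.imwrite('pics/e.png',c[:,:,::-1])
E
```

```text
time: 4.08
tcp_pos: [0.4429, 0.2643, 0.1421]
ee_rot: [-0.684, 0.73, -0.001, 0.001]
contact_force: [0.3, -0.0, -1.6]
gripper_width: 0.0127
wrist 0.046 2635 [ 0.5928 -0.1061  0.051 ] [ 591.3 -105.3] [ 30.7 135.3] 65.54966735839844 dir -21.726645 [ 0.59885854 -0.10896268]
wrist 0.058 1253 [ 0.5658 -0.0987  0.0645] [568.3 -95.6] [39.4 85.4] 65.85052490234375 dir -21.949095 [ 0.5496281  -0.10234591]
scene 0.046 363 [ 0.5991 -0.1092  0.0503] [ 594.8 -107.8] [ 46.8 142.2] 71.85977172851562 dir -22.822327 [ 0.60722    -0.11389185]
scene 0.058 152 [ 0.5679 -0.0997  0.0637] [567.9 -95.3] [39.1 86.3] 65.90681457519531 dir -26.027699 [ 0.559688   -0.10203736]
side 0.046 935 [ 0.5943 -0.1084  0.0504] [ 590.7 -106.5] [ 32.  134.3] 66.24321746826172 dir -25.776995 [ 0.579379   -0.09868149]
side 0.058 418 [ 0.5702 -0.0919  0.0631] [568.2 -95.5] [40.6 84.5] 66.40010833740234 dir -22.723108 [ 0.5675947  -0.08400327]
```

View pics/e.png

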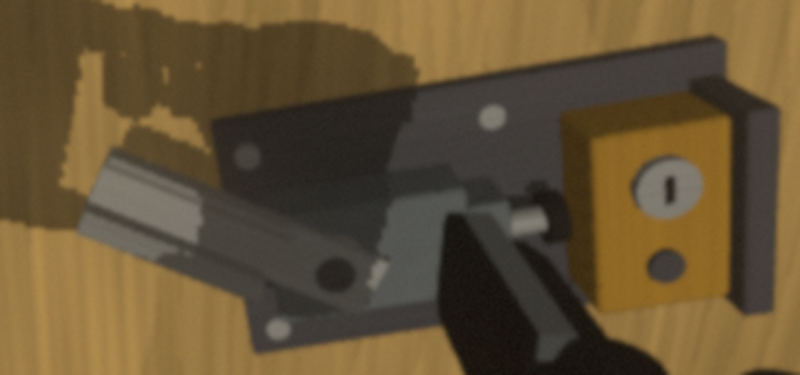

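All three views agree on the lips' rectangle: centre (568,-95.5) mm, 85 x 39.5 mm, outward direction 156°. That puts the pivot at about (634,-125), the slot at (552,-88) and the grip target at r = 145 mm at (502,-66) mm. Next I check how the bar sits in the grip.

```bash
cat > held.py <<'E'
from h import *
import sys
st=sensors.get_state(); T=T_wc('wrist',st); M=np.array(eyes.camera_model('wrist')['mount'])
p,d=eyes.read_camera('wrist'); tag=sys.argv[1]; cv2.imwrite(f'pics/{tag}.png',p[:,:,::-1]); np.savez(f'pics/{tag}.npz',p=p,d=d,T=T)
C=cloud('wrist',M,d) # tool coords
m=(d>0)&(abs(C[...,0])<.03)&(C[...,1]<-.014)&(C[...,1]>-.19)&(C[...,2]<.02)&(C[...,2]>-.06)
n_,lab,s,_=cv2.connectedComponentsWithStats(m.astype(np.uint8))
for i in range(1,n_):
    if s[i,4]<300: continue
    P=C[lab==i];print(s[i],'tool min',P.min(0).round(4),'max',P.max(0).round(4))
    for y0 in np.arange(-.17,-.02,.02):
        q=P[(P[:,1]>y0)&(P[:,1]<y0+.02)]
        if len(q)>10: print(round(y0+.01,3),'x',((q[:,0].min()+q[:,0].max())/2).round(4),np.ptp(q[:,0]).round(4),'z top',np.percentile(q[:,2],[20,50]).round(4))
print(st['tcp_pos'].round(4),R.from_quat(st['ee_rot']).as_euler('ZYX',degrees=True).round(2),st['joint_positions'].round(2))
E
python3 held.py f1
```

```text
[ 298    0   44  254 9820] tool min [-0.0066 -0.1041 -0.0263] max [ 0.0075 -0.014  -0.0211]
-0.1 x 0.0005 0.0141 z top [-0.0242 -0.0236]
-0.08 x 0.0004 0.014 z top [-0.0243 -0.0237]
-0.06 x 0.0004 0.014 z top [-0.0244 -0.0238]
-0.04 x 0.0004 0.0141 z top [-0.0245 -0.024 ]
-0.02 x 0.0004 0.0141 z top [-0.0245 -0.0241]
[0.4429 0.2643 0.1421] [-9.3730e+01  6.0000e-02 -1.7986e+02] [0.3  0.09 1.85 0.   1.19 1.94]
```

View pics/f1.png

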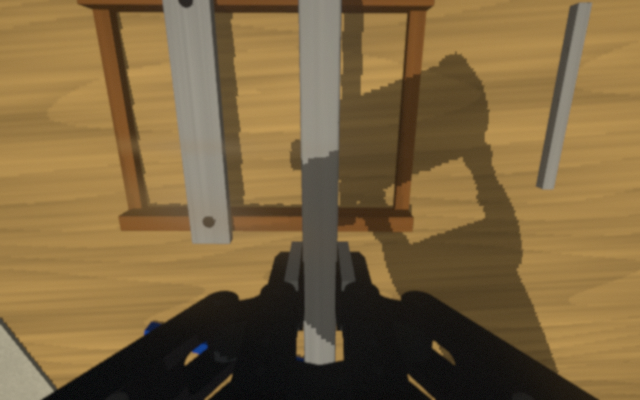

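The view shows the bar level and straight in the grip, with its top 24 mm behind the TCP, so its centre is 17 mm behind. I'm carrying it to above the handle.

```bash
python3 -m creep '[[1,-0.3,0,0,0,1,0.5],[3.5,-0.9,0,0,0,4,0.5],[6.8,-1.7,0,0,0,7,0.5],[10.2,-2.5,0,0,0,10,0.5],[13.6,-3.4,0,0,0,13,0.5]]'
python3 - <<'E'
from h import *
s=sensors.get_state();print(R.from_quat(s['ee_rot']).inv().apply(np.array([.502,-.066,.15])-s['tcp_pos'])*100,R.from_quat(s['ee_rot']).as_euler('ZYX',degrees=True))
E
```

```text
time: 4.55
tcp_pos: [0.4655, 0.1242, 0.137]
ee_rot: [-0.596, 0.803, 0.001, -0.002]
contact_force: [1.3, 0.0, -1.4]
gripper_width: 0.0132
[17.14189629 -9.01118666 -1.3119871 ] [-1.06877606e+02 -8.92550163e-02  1.79771643e+02]
```

```bash
python3 -m creep '[[3.5,-1.8,-0.3,0,0,2,0.5],[7,-3.6,-0.6,0,0,4,0.5],[10.5,-5.4,-1,0,0,6,0.5],[14.2,-7.4,-1.2,0,0,7,0.5],[16.5,-8.7,-1.3,0,0,7,0.5]]';python3 -m creep '[[0.5,-0.3,0,0,0,0,0.5],[0.5,-0.3,0,0,0,0,0.5],[0.5,-0.3,0,0,0,0,0.5],[0.5,-0.3,0,0,0,0,0.5],[0.5,-0.3,0,0,0,0,0.5]]'; python3 held.py g1;  python3 - <<'E'
from h import *
s=sensors.get_state();print(R.from_quat(s['ee_rot']).inv().apply(np.array([.502,-.066,.15])-s['tcp_pos'])*100,R.from_quat(s['ee_rot']).as_euler('ZYX',degrees=True))
p,d=eyes.read_camera('side');cv2.imwrite('pics/g1s.png',p[:,:,::-1]);np.savez('pics/g1s.npz',p=p,d=d)
E
```

```text
time: 4.97
tcp_pos: [0.502, -0.0608, 0.1506]
ee_rot: [-0.545, 0.838, 0.001, -0.001]
contact_force: [0.7, 0.4, -1.7]
gripper_width: 0.0124
time: 5.38
tcp_pos: [0.5032, -0.0613, 0.1515]
ee_rot: [-0.547, 0.837, 0.001, -0.0]
contact_force: [0.3, 0.3, -1.5]
gripper_width: 0.0127
[ 299    0   43  255 9839] tool min [-0.0062 -0.1043 -0.026 ] max [ 0.0079 -0.014  -0.0212]
-0.1 x 0.0008 0.0141 z top [-0.0241 -0.0236]
-0.08 x 0.0008 0.014 z top [-0.0242 -0.0237]
-0.06 x 0.0008 0.0141 z top [-0.0243 -0.0238]
-0.04 x 0.0008 0.014 z top [-0.0244 -0.0239]
-0.02 x 0.0008 0.014 z top [-0.0245 -0.0241]
[ 0.5032 -0.0613  0.1515] [-1.1364e+02  1.0000e-02  1.7991e+02] [-0.36  0.06  1.87  0.    1.22  1.62]
[ 0.4778303  -0.05441613  0.18196648] [-1.13631042e+02  2.92388856e-03  1.79940802e+02]
```

View pics/g1.png

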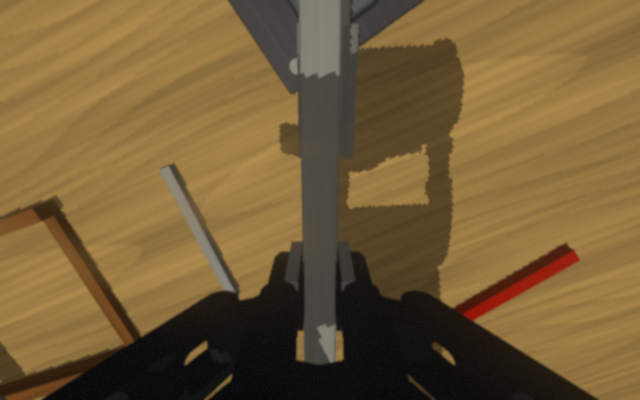

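View pics/g1s.png

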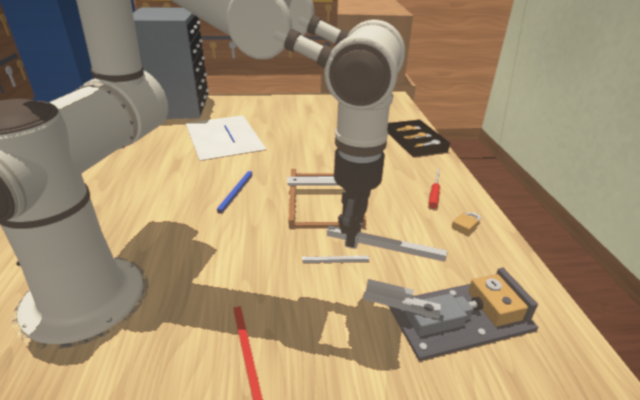

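Run:
```python
from h import *
z=np.load('pics/g1s.npz');T=T_wc('side');C=cloud('side',T,z['d'])
m=(z['d']>0)&(C[...,0]>.38)&(C[...,0]<.70)&(C[...,1]>-.2)&(C[...,1]<.05)&(C[...,2]>.152)&(C[...,2]<.182)
s=sensors.get_state();L=R.from_quat(s['ee_rot']).inv().apply(C[m]-s['tcp_pos'])
L=L[abs(L[:,0])<.02];print(L.min(0),L.max(0),len(L),np.sort(L[:,1])[[5,-6]])
```

```text
[-0.01083657 -0.15399995 -0.02993589] [ 0.01999735  0.04612119 -0.00068744] 1323 [-0.15321463  0.04524482]
```

```bash
python3 -m creep '[[0.1,0,1,0,0,0.4,0.5],[0.2,0,2.5,0,0,0.4,0.5],[0.3,0,4,0,0,0.4,0.5],[0.4,0,5.2,0,0,0.4,0.5],[0.4,0,6,0,0,0.4,0.5]]'; python3 -m creep '[[0,0,0,0,0,0,0.5],[0,0,0,0,0,0,0.5],[0,0,0,0,0,0,0.5],[0,0,0,0,0,0,0.5],[0,0,0,0,0,0,0.5]]'; python3 held.py g2
```

```text
time: 5.9
tcp_pos: [0.5011, -0.0657, 0.0902]
ee_rot: [-0.544, 0.839, 0.001, -0.001]
contact_force: [0.3, -0.1, -1.1]
gripper_width: 0.0128
time: 6.32
tcp_pos: [0.503, -0.0666, 0.0932]
ee_rot: [-0.544, 0.839, -0.001, 0.001]
contact_force: [-0.1, 0.8, -1.5]
gripper_width: 0.0129
[ 299    0   43  254 9841] tool min [-0.0063 -0.1042 -0.026 ] max [ 0.0079 -0.014  -0.0206]
-0.1 x 0.0009 0.014 z top [-0.0242 -0.0236]
-0.08 x 0.0008 0.0141 z top [-0.0243 -0.0237]
-0.06 x 0.0008 0.014 z top [-0.0243 -0.0238]
-0.04 x 0.0008 0.014 z top [-0.0244 -0.0239]
-0.02 x 0.0008 0.014 z top [-0.0245 -0.024 ]
[ 0.503  -0.0666  0.0932] [-1.1413e+02  1.0000e-02 -1.7990e+02] [-0.37  0.14  1.91  0.    1.09  1.62]
```

View pics/g2.png

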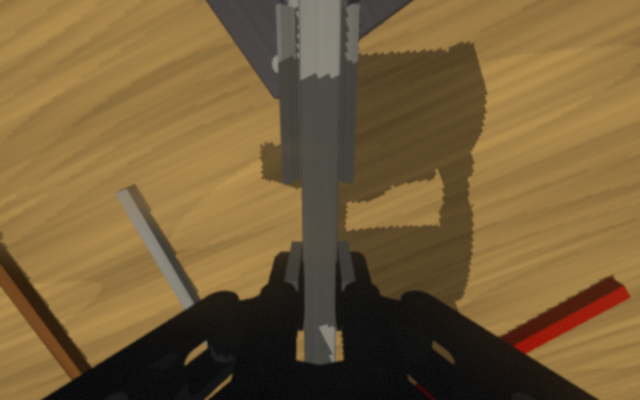

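The handle's lips (columns 282 to 354) show evenly on both sides of the bar (303 to 338). I'm measuring the offset in tool coordinates.

```bash
cat > lips.py <<'E'
from h import *
import sys
z=np.load(f'pics/{sys.argv[1]}.npz');C=cloud('wrist',np.array(eyes.camera_model('wrist')['mount']),z['d']);W=cloud('wrist',z['T'],z['d'])
m=(z['d']>0)&(W[...,2]>.058)&(W[...,2]<.0705)&(abs(C[...,0])<.04)&(C[...,1]<-.02)
P=C[m];print(len(P),'y max',np.percentile(P[:,1],99))
for y0 in np.arange(-.11,-.02,.01):
    q=P[(P[:,1]>y0)&(P[:,1]<y0+.01)]
    if len(q)>10: print(round(y0,3),'x',q[:,0].min().round(4),q[:,0].max().round(4),'mid',((q[:,0].min()+q[:,0].max())/2).round(4))
E
python3 lips.py g2
```

```text
6084 y max -0.03008089568437466
-0.11 x -0.0194 0.0191 mid -0.0002
-0.1 x -0.0195 0.0191 mid -0.0002
-0.09 x -0.0194 0.0192 mid -0.0001
-0.08 x -0.0193 0.0191 mid -0.0001
-0.07 x -0.0195 0.0192 mid -0.0001
-0.06 x -0.0194 0.0191 mid -0.0001
-0.05 x -0.0193 0.019 mid -0.0002
-0.04 x -0.0192 0.0193 mid 0.0
-0.03 x -0.0194 0.0188 mid -0.0003
```

```bash
python3 -m creep '[[-0.1,0,1,0,0,0,0.5],[-0.1,0,2,0,0,0,0.5],[-0.1,0,3,0,0,0,0.5],[-0.1,0,3.8,0,0,0,0.5],[-0.1,0,4.2,0,0,0,0.5]]'; python3 -m creep '[[0,0,0,0,0,0,0.5],[0,0,0,0,0,0,0.5],[0,0,0.3,0,0,0,0.5],[0,0,0.5,0,0,0,0.5],[0,0,0.5,0,0,0,0.5]]'; python3 held.py g3|tail -1;python3 lips.py g3
```

```text
time: 6.78
tcp_pos: [0.5013, -0.065, 0.048]
ee_rot: [-0.544, 0.839, 0.001, -0.001]
contact_force: [-1.0, 1.0, -2.2]
gripper_width: 0.0124
time: 7.2
tcp_pos: [0.5027, -0.0655, 0.0452]
ee_rot: [-0.544, 0.839, 0.0, -0.0]
contact_force: [-0.4, 0.1, -1.4]
gripper_width: 0.0129
[ 0.5027 -0.0655  0.0452] [-114.14   -0.    180.  ] [-0.37  0.22  1.93 -0.    0.99  1.62]
19796 y max -0.022342975085146863
-0.11 x -0.0186 0.02 mid 0.0007
-0.1 x -0.0186 0.0201 mid 0.0008
-0.09 x -0.0187 0.0201 mid 0.0007
-0.08 x -0.0186 0.02 mid 0.0007
-0.07 x -0.0187 0.02 mid 0.0006
-0.06 x -0.0186 0.02 mid 0.0007
-0.05 x -0.0186 0.0201 mid 0.0007
-0.04 x -0.0186 0.02 mid 0.0007
-0.03 x -0.0185 0.0185 mid -0.0
```

View pics/g3.png

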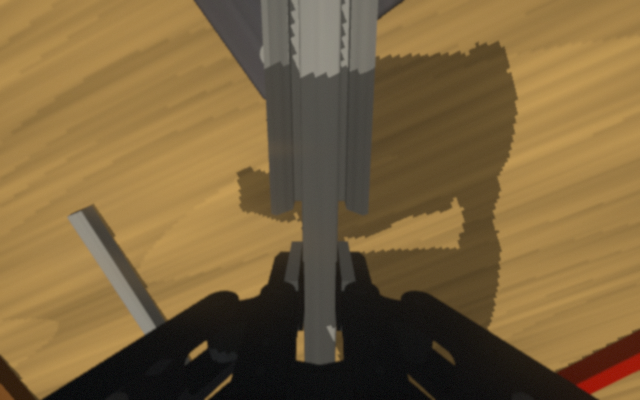

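The bar is centred in the channel (0.7 mm against 0.8 mm), with about 5 mm left to go down.

```bash
python3 -m creep '[[0,0,0.1,0,0,0,0.5],[0,0,0.2,0,0,0,0.5],[0,0,0.3,0,0,0,0.5],[0,0,0.4,0,0,0,0.5],[0,0,0.4,0,0,0,0.5]]'; python3 -m creep '[[0,0,0.05,0,0,0,0.5],[0,0,0.1,0,0,0,0.5],[0,0,0.1,0,0,0,0.5],[0,0,0.1,0,0,0,0.5],[0,0,0.1,0,0,0,0.5]]'
```

```text
time: 7.67
tcp_pos: [0.5027, -0.0655, 0.0411]
ee_rot: [-0.544, 0.839, 0.0, -0.0]
contact_force: [0.6, -0.4, -0.8]
gripper_width: 0.0128
time: 8.08
tcp_pos: [0.5028, -0.0656, 0.0406]
ee_rot: [-0.544, 0.839, -0.0, 0.0]
contact_force: [-1.7, 1.1, 2.3]
gripper_width: 0.0128
```

The wrist force changed from -1.4 N to +2.3 N, so the bar now rests on the channel floor. I'm swinging about the pivot (r = 144 mm) in 20° steps and checking the force at each.

```bash
python3 -m creep '[[0.5,-0.01,0,0,0,-2,0.5],[1.5,-0.08,0,0,0,-6,0.5],[2.5,-0.22,0,0,0,-10,0.5],[3.5,-0.43,0,0,0,-14,0.5],[4.46,-0.71,0,0,0,-18,0.5]]'
python3 - <<'E'
from h import *
s=sensors.get_state();v=s['tcp_pos'][:2]-[.6343,-.125];print(np.hypot(*v),np.degrees(np.arctan2(v[1],v[0])),R.from_quat(s['ee_rot']).as_euler('ZYX',degrees=True),s['wrist_torque'],s['contact_force'])
E
```

```text
time: 8.5
tcp_pos: [0.4912, -0.1077, 0.0405]
ee_rot: [-0.67, 0.743, 0.001, 0.001]
contact_force: [2.3, 8.1, 3.3]
gripper_width: 0.0132
0.14416336303247482 173.10722055411534 [ -95.93108197    0.1889147  -179.97309825] [ 1.51233683 -0.28754771  0.31481153] [2.29491078 8.08284072 3.29020666]
```

```bash
python3 -m creep '[[1.01,-0.04,0,0,0,-4,0.5],[2.01,-0.14,0,0,0,-8,0.5],[3.0,-0.32,0,0,0,-12,0.5],[3.98,-0.56,0,0,0,-16,0.5],[4.94,-0.87,0,0,0,-20,0.5]]'
cat > sw.py <<'E'
from h import *
s=sensors.get_state();v=s['tcp_pos'][:2]-[.6343,-.125];print(np.hypot(*v),np.degrees(np.arctan2(v[1],v[0]))%360,R.from_quat(s['ee_rot']).as_euler('ZYX',degrees=True),s['wrist_torque'],s['contact_force'],s['joint_positions'].round(2))
E
python3 sw.py; python3 held.py s2 | tail -1; python3 lips.py s2
```

```text
time: 8.92
tcp_pos: [0.4937, -0.1574, 0.0403]
ee_rot: [0.789, -0.615, -0.002, -0.001]
contact_force: [-2.6, 7.9, 8.2]
gripper_width: 0.0131
0.14434093877050666 192.98839079767015 [-75.89982604   0.24707797 179.94120867] [1.38013391 0.28269959 0.26547741] [-2.55749774  7.9367191   8.20363611] [-0.54  0.26  1.9   0.    0.99  0.78]
[ 0.4937 -0.1574  0.0403] [-75.9    0.25 179.94] [-0.54  0.26  1.9   0.    0.99  0.78]
20556 y max -0.022612971490222684
-0.11 x -0.019 0.0197 mid 0.0003
-0.1 x -0.0199 0.0194 mid -0.0003
-0.09 x -0.0205 0.0188 mid -0.0009
-0.08 x -0.0209 0.0179 mid -0.0015
-0.07 x -0.0219 0.0173 mid -0.0023
-0.06 x -0.0224 0.0167 mid -0.0029
-0.05 x -0.0229 0.016 mid -0.0034
-0.04 x -0.0235 0.0153 mid -0.0041
-0.03 x -0.0072 0.0144 mid 0.0036
```

View pics/s2.png

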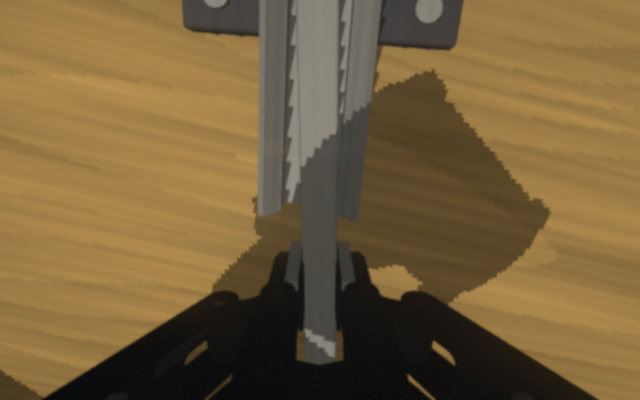

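The bar bears on the leading wall near the channel's outer end. The handle lags it by about 3°, which its clearance in the channel explains. I'm carrying on, raised slightly to ease the vertical force.

```bash
python3 -m creep '[[1.01,-0.04,-0.03,0,0,-4,0.5],[2.01,-0.14,-0.05,0,0,-8,0.5],[3.0,-0.32,-0.05,0,0,-12,0.5],[3.98,-0.56,-0.05,0,0,-16,0.5],[4.94,-0.87,-0.05,0,0,-20,0.5]]'; python3 sw.py;  python3 -m creep '[[0.76,-0.02,0,0,0,-3,0.5],[1.5,-0.08,0,0,0,-6,0.5],[2.0,-0.14,0,0,0,-8,0.5],[2.5,-0.22,0,0,0,-10,0.5],[3.0,-0.32,0,0,0,-12,0.5]]'; python3 sw.py; python3 held.py s4 | tail -1; python3 lips.py s4
```

```text
time: 9.38
tcp_pos: [0.5145, -0.2052, 0.0407]
ee_rot: [0.883, -0.469, -0.0, -0.0]
contact_force: [-0.4, 0.6, -0.3]
gripper_width: 0.0127
0.14416536016431644 213.8151065161888 [-5.59241214e+01  3.19719486e-02  1.79985510e+02] [ 0.06708689 -0.02299243 -0.00342004] [-0.35944668  0.61425985 -0.29834927] [-0.6   0.33  1.8  -0.    1.01  0.38]
time: 9.8
tcp_pos: [0.5343, -0.2286, 0.0406]
ee_rot: [0.927, -0.375, 0.0, 0.0]
contact_force: [0.6, 1.0, 0.4]
gripper_width: 0.0129
0.1440116044045257 226.01409155740566 [-4.40597290e+01 -2.60844765e-02 -1.79992507e+02] [ 0.14601096  0.04905114 -0.02845181] [0.6029401  0.99727755 0.44999543] [-0.61  0.39  1.72  0.    1.03  0.16]
[ 0.5343 -0.2286  0.0406] [-4.4060e+01 -3.0000e-02 -1.7999e+02] [-0.61  0.39  1.72  0.    1.03  0.16]
20554 y max -0.0225633581539776
-0.11 x -0.0199 0.0185 mid -0.0007
-0.1 x -0.0205 0.0185 mid -0.001
-0.09 x -0.0205 0.0183 mid -0.0011
-0.08 x -0.0207 0.0181 mid -0.0013
-0.07 x -0.021 0.0179 mid -0.0016
-0.06 x -0.0213 0.0176 mid -0.0019
-0.05 x -0.0214 0.0172 mid -0.0021
-0.04 x -0.0216 0.0171 mid -0.0023
-0.03 x -0.0216 0.0165 mid -0.0026
```

View pics/s4.png

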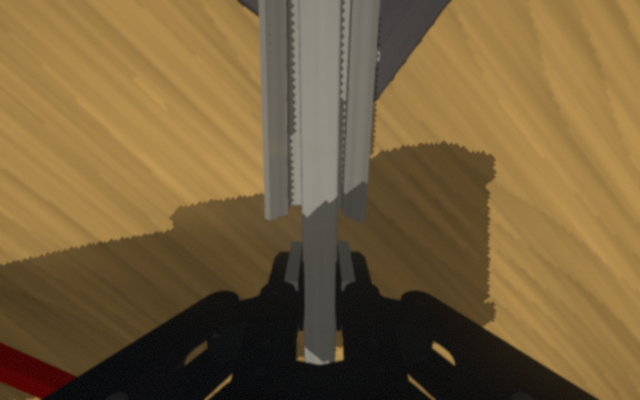

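By the lips' slope the handle is at 225.9° - 1.4° = 224.6°. That is 68.7° (1.20 rad) from the start, so it is at the closed stop, and the wrist force is nearly zero. I'm letting go.

```bash
python3 -m creep '[[0,0,0,0,0,0,1.6],[0,0,0,0,0,0,2.2],[0,0,0,0,0,0,3],[0,0,0,0,0,0,4],[0,0,0,0,0,0,4]]'; python3 -m creep '[[0,0,0,0,0,0,4.5],[0,0,-0.5,0,0,0,4.5],[0,0,-1.5,0,0,0,4.5],[0,0,-3,0,0,0,4.5],[0,0,-5,0,0,0,4.5]]'; python3 -m creep '[[0,0,-2,0,0,0,4.5],[0,0,-5,0,0,0,4.5],[0,0,-8,0,0,0,4.5],[0,0,-10,0,0,0,4.5],[0,0,-10,0,0,0,4.5]]'
python3 - <<'E'
from h import *
for n in ['wrist','scene','side']:
    T=T_wc(n); p,d=eyes.read_camera(n);cv2.imwrite(f'pics/z_{n}.png',p[:,:,::-1]);C=cloud(n,T,d)
    for r in models.pinpoint('handle_slot',n)[:1]+[r for r in models.pinpoint('bar_center',n) ][:4]:
        q=w(T,r['point']);print(n,round(r['confidence'],2),q.round(4))
    m=(d>0)&(C[...,0]>.47)&(C[...,0]<.70)&(C[...,1]>-.28)&(C[...,1]<-.08)&(C[...,2]>.0605)&(C[...,2]<.075)
    P=C[m]; r=cv2.minAreaRect((P[:,:2]*1000).astype(np.float32));print(n,'lips+bar',r,np.percentile(P[:,2],[50,95]))
    # in handle frame
    u=np.radians(224.7);v=P[:,:2]-[.6343,-.125];a=v@[np.cos(u),np.sin(u)];b=v@[-np.sin(u),np.cos(u)]
    k=abs(b)<.0075;print('  bar extent r',np.percentile(a[k],[.5,99.5]).round(4)); o=(a>.12);print('  out part lateral',b[o].mean().round(4),'z',np.median(P[o,2]).round(4))
E
```

```text
time: 10.27
tcp_pos: [0.5339, -0.228, 0.0409]
ee_rot: [0.927, -0.376, 0.0, 0.0]
contact_force: [-0.3, 0.1, 0.0]
gripper_width: 0.0399
time: 10.68
tcp_pos: [0.5332, -0.2276, 0.091]
ee_rot: [0.927, -0.376, -0.001, -0.0]
contact_force: [0.3, 0.4, 0.3]
gripper_width: 0.0447
time: 11.1
tcp_pos: [0.5369, -0.2301, 0.198]
ee_rot: [0.927, -0.376, 0.006, 0.001]
contact_force: [0.1, -0.3, 0.1]
gripper_width: 0.0452
wrist 0.62 [ 0.5739 -0.1843  0.057 ]
wrist 0.7 [ 0.3174 -0.1578  0.0068]
wrist 0.68 [ 0.5704 -0.1869  0.059 ]
wrist lips+bar ((565.9843139648438, -193.020751953125), (186.75387573242188, 38.55322265625), 44.64822769165039) [0.06481798 0.06718357]
  bar extent r [0.0037 0.1882]
  out part lateral 0.0037 z 0.0649
scene 0.77 [ 0.5752 -0.1902  0.0522]
scene 0.8 [0.6089 0.6112 0.0026]
scene 0.73 [ 0.3169 -0.159   0.0066]
scene 0.71 [0.2614 0.36   0.0097]
scene 0.68 [0.4965 0.0615 0.0064]
scene lips+bar ((571.0292358398438, -187.21377563476562), (199.3646697998047, 38.79682922363281), 43.46683883666992) [0.06424837 0.06822805]
  bar extent r [-0.0107  0.1874]
  out part lateral 0.0036 z 0.064
side 0.63 [ 0.5714 -0.1889  0.0583]
side 0.88 [0.2667 0.3551 0.0053]
side 0.85 [ 0.573  -0.1943  0.0544]
side 0.82 [0.5001 0.0628 0.0051]
side 0.63 [ 0.3149 -0.1569  0.0058]
side lips+bar ((570.40576171875, -188.27194213867188), (201.59619140625, 38.73820114135742), 44.72468566894531) [0.06382253 0.0661571 ]
  bar extent r [-0.0084  0.1902]
  out part lateral 0.0039 z 0.0637
```

View pics/z_wrist.png

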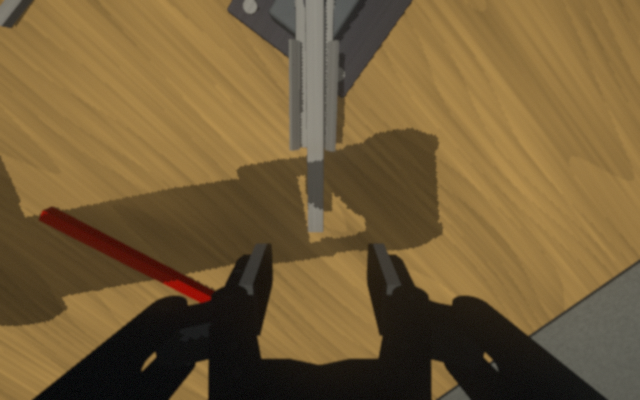

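View pics/z_side.png

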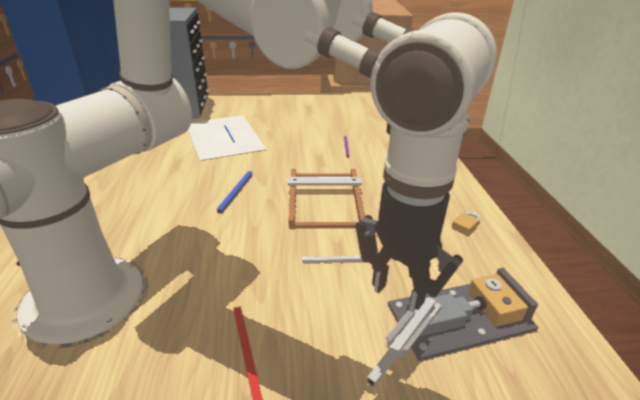

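The wrist view shows the bar lying in the channel from (318,0) to (316,230), between the lips (290 to 338), with the open fingers clear of it. The side view shows the same at (400,340). The handle direction of 224.65° corresponds to 1.20 rad. The bar spans -10 to 190 mm from the pivot and its top is at 64 mm, so it is seated. I'll let the arm settle and hand in.

```bash
python3 -m creep '[[0,0,0,0,0,0,4.5],[0,0,0,0,0,0,4.5],[0,0,0,0,0,0,4.5],[0,0,0,0,0,0,4.5],[0,0,0,0,0,0,4.5]]'
python3 - <<'E'
from h import *
p,d=eyes.read_camera('wrist');T=T_wc('wrist');C=cloud('wrist',T,d)
m=(d>0)&(C[...,0]>.47)&(C[...,0]<.70)&(C[...,1]>-.28)&(C[...,1]<-.08)&(C[...,2]>.0605)&(C[...,2]<.075)
print(cv2.minAreaRect((C[m][:,:2]*1000).astype(np.float32)))
print(env.close_job())
E
```

```text
time: 11.97
tcp_pos: [0.534, -0.2282, 0.1908]
ee_rot: [0.927, -0.376, 0.0, 0.0]
contact_force: [0.3, 1.0, 0.4]
gripper_width: 0.045
((565.4426879882812, -193.95843505859375), (183.81993103027344, 37.98296356201172), 44.63865661621094)
the job is handed in; nothing more can be done
None
```

I took the slim grey square bar from the rest and laid it in the handle's channel. Holding it by the part that sticks out, I swung the handle past its dead point to the closed stop. I then let go, rose clear and handed the job in at about 12 s.

**Last checks:**
- **Handle:** at 224.65°, which is 1.20 rad from the start, and unchanged on a second look just before handing in.
- **Bar:** spans about -10 to 190 mm from the pivot, so it is centred at 90 mm. Its top is at 64 mm, so it is lying on the channel floor. It sits about 3.7 mm to one side of the channel's middle at its outer end, resting against the wall.
- **Forces:** the largest wrist-force reading after any move was about 12 N, during the swing. It was near zero at the end, with the gripper about 15 cm above the bar.

**Disagreements:** the networks' `bar_center` reports also included the look-alikes, so I told those apart by size, colour and the rest. In the last wrist view the bar's inner end was cut off by the picture's edge, so its extent comes from the scene and side views.

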